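# Find the hidden catch and spring the spoon drawer

### The arm

A 6-joint arm with a two-finger parallel gripper is mounted at the origin on the work surface. World frame = base frame: x ahead of the robot, y to its left, z up, the work surface at z = 0. Lengths are in mm, angles in rad, forces in N, time in s.
With the tool pointing down it reaches from about 275 to 1000 mm from the base axis. Payload 8.4 kg.
Tool frame: the origin (TCP) lies on the centre line of the jaws, within the pads' length; the fingertips stand 22 mm ahead of it and the grasp point (between the pads) lies 3 mm ahead of it (r.tip_extent is the z of the fingertips in the tool frame, in mm); z points along the fingers, y is the line along which they close (so a half turn about z gives the same grasp; the last joint's range is limited). The gripper opens to 85 mm and grips with 20 to 120 N. Pads are 22 mm wide; open, the fingers measure 114 mm over their backs; the gripper's body (76 mm by 85 mm) begins 54 mm behind the grasp point. The pads swing forward as they close: fully open they stand 13 mm farther back than shut.
Start: joints at [-1.145, 0.353, 1.633, -0, 1.155, -0.002], TCP at [259.293, -568.679, 253.281] pointing down, gripper open.
Joint ranges: [-2.63, 2.63], [-0.92, 2.1], [0.06, 2.66], [-1.3, 4.44], [0, 2.69], [-3.02, 3.02]. Speed limits (rad/s): [2.22, 2.22, 2.79, 3.14, 3.14, 3.14].

### API

Orientations are given as [roll, pitch, yaw] about the fixed x, y, z axes, in that order (R = Rz(yaw) Ry(pitch) Rx(roll)).
In Python, from rig import r, optics gives the robot as it stands.
- The arm moves only by the tool send_rows, never from a script. Its argument "increments" is a list of rows, each a list of 3 entries, a list of its own where there are three numbers: the gripper's target within -1 to 1 (shut at 1, half-way at 0, fully open at -1), then the shift along the tool's x, y, z in m, then the turn, a rotation vector about the tool's x, y, z in rad. A call has exactly 5 rows; each row is the pose to reach, as a shift and turn from the pose commanded when the call began, along the tool's axes at that moment; what a row does not reach only later rows make up. A row lasts 1/12 s, in which the tool goes at most 41.7 mm and 7.16 degrees, less where a joint would pass 70% of its speed; a pose out of reach is approached as far as the arm can. A call with a gripper value outside its range is refused whole. The fingers move at their own pace and stop on an object; "newtons" is the grip in N (left out, the last holds). Time passes only in rows, so rows that repeat a pose let the fingers close, or fill a call up. It gives the time, the measured TCP pose, the force, the opening and the grip force at its end, in the units of the state.
- r.state(): the state, without advancing time (a new reading comes with each control period).
- optics.get_image(name): name is "side" or "top"; returns a dict with "img" (384x512x3 uint8, blue, green, red), "range_z" (384x512 float32, mm along the optical axis (not along the pixel's ray), 0 where there is no reading), "camera_matrix" (3x3 intrinsics, pixels), "extrinsics" (4x4, takes a point from camera to world coordinates). Camera axes: x right, y up, looking along -z (the intrinsics and any distortion apply to the point x, -y, -z); pixel columns grow to the right and rows downward; lengths in mm; the calibration is good to about 2 mm. A picture is of the moment at which its call begins.
- r.job_done(): hands the job in; it is judged then, once.
The state is a dict: "clock": time; "q": joint angles; "joint_velocities": joint speeds; "tau": joint torques, N m; "position": TCP position; "tcp_rot": TCP orientation; "contact_force": force on the tool from outside, world axes, zero at the start; "wrist_torque": the same for the moment, N m; "width": finger opening in mm; "grip_force": force on a finger pad.
Only numpy, scipy, OpenCV 4.12 (cv2) and the standard library are available. Lean on these libraries where they do the work, as an engineer would, in place of code of your own. Each camera call takes 0.05 s, during which the arm holds its last target. There are 200 camera calls.

### The job

The spoon drawer of the wooden service box has no handle: with a fingertip, feel across the planked top for the push catch set flush in the middle of one of the planks, and press it in until the drawer springs fully out. Then take the fingers away, so that the catch comes back up and the drawer is left out. Pick nothing up, and leave the bowls, pots, cup and mister standing where they are.

Things in the scene. Friction and masses are not known exactly. Their poses are not given: they have to be found in the camera images.
- box: Light-wood service box fixed on the counter, 360 mm wide (its y) x 225 mm deep (its x), flat top 100 mm above the counter. Origin on the counter under the middle of its planked top; its x points to its back, y along its width, z up. The drawer is in its front (-x). The top: a 20 mm front rail, six planks side by side, a 43 mm rear rail, all level, solid and rigid but for the catch.
- deck (a point): Middle of the planked top, on its surface, 100 mm above the counter; axes as the box. The six planks run along x (150 mm, centred on x = 0) and are 56 mm wide, with their centres at y = -140, -84, -28, 28, 84 and 140 mm. The catch is the middle (x = 0, on the centre line) of one of the six planks; which one differs every time and must be found.
- catch (a joint): Concealed catch: a push plate of the same wood, 52 mm along box x by 40 mm along y, in an opening of 56 x 44 mm (2 mm gap all round), its face 2 mm below the planks. Value: how far it is pushed down, 0 at rest to 0.008 m. It starts to give at 2 N, takes 5 N at full depth, lets the drawer go when about 5 mm in, and springs back up when let go.
- drawer (a joint): The handleless spoon drawer that fills the box's front (the -x side). Its front, 348 mm wide and 80 mm high, lies 107 mm to -x of the box origin when shut. Value 0 shut (latched, up to 1 mm of play) to 0.075 m out. When the catch releases it, its own spring pushes it out towards box -x in about a second, and it stays out.
- pinch_bowl: Small white pinch bowl, 44 mm across, 24 mm high, standing on the box's rear rail, 98 mm behind the planks' middle line. Loose; not part of the job. Origin at the centre of its underside.
- walnut_a: Dark wooden pot, 72 mm across, 42 mm high, beside the box on its +y side. Loose; not part of the job. Origin at the centre of its underside.
- walnut_b: Dark wooden pot, 72 mm across, 42 mm high, beside the box on its -y side. Loose; not part of the job. Origin at the centre of its underside.
- bowl_a: White bowl, 100 mm across, 40 mm high, by the box's back corner on its +y side. Loose; not part of the job. Origin at the centre of its underside.
- bowl_b: White bowl, 100 mm across, 40 mm high, by the box's back corner on its -y side. Loose; not part of the job. Origin at the centre of its underside.
- mister: Brass mister bottle, 64 mm across, 88 mm high, behind the box. Loose; not part of the job. Origin at the centre of its underside.
- cup: White cup, 72 mm across, 75 mm high, behind the box. Loose; not part of the job. Origin at the centre of its underside.

How it is judged:
By the outcome, as a careful person would: the job done as asked, in the order asked, and still so for the second after the job is handed in, with the robot touching nothing.
It also fails if it takes over 51 s, if anything falls off the work surface, if the arm or the gripper's body presses on something with over 40 N, if the wrist force passes 120 N, or if a joint passes its speed limit or range.

## Working session

There is one attempt and no reset: what is moved stays moved. The work goes in short steps, Python scripts to look and compute and a tool call to move; the robot and the scene stay as the last step left them, time stands still between calls to the robot, and variables do not carry over. Pictures are saved under pics/ and viewed, at most 10 in all, crops included, and the job is handed in when it is done.

Besides the shell and the picture viewer there is one more tool, called after "Call:" by a JSON object that holds its "fn" and its "kwargs", one argument or row to a line. send_rows: Moves the arm, as the interface text tells. Its arguments: {"type":"object","properties":{"increments":{"type":"array"},"newtons":{"type":"number"}},"required":["increments"]}

```bash
mkdir -p pics; ls
python3 - <<'E'
from rig import r, optics
import cv2, numpy as np
print(r.state(), r.tip_extent)
for n in("top","side"):
    d=optics.get_image(n); cv2.imwrite(f"pics/{n}0.png",d["img"]); np.savez(f"{n}0.npz",**d)
    print(d["camera_matrix"],d["extrinsics"],[k for k in d])
E
```

```text
pics
{'clock': 0.0, 'q': array([-1.14537391e+00,  3.53677303e-01,  1.63410608e+00,  2.87992893e-06,
        1.15521228e+00, -2.42511088e-03]), 'joint_velocities': array([ 1.24073459e-04,  6.13650215e-05,  9.75464933e-04, -4.80895282e-04,
       -9.73669789e-05,  5.70343593e-05]), 'tau': array([ 2.03945478e-03, -6.05245256e+01, -3.42065656e+01,  9.13294434e-05,
        9.36351833e-03, -1.45862185e-05]), 'position': array([ 259.12792856, -568.27334782,  252.55545949]), 'tcp_rot': array([-3.14018966e+00, -6.03559182e-06,  4.27846355e-01]), 'contact_force': array([ 0.11874454, -0.21728823,  0.42636236]), 'wrist_torque': array([-0.00224516, -0.03433679, -0.00404048]), 'grip_force': 0.0, 'width': 85.4096642338019} 22.0
[[426.39909168   0.         251.72808969]
 [  0.         426.39909168 185.79786333]
 [  0.           0.           1.        ]] [[-1.80490135e-02  9.81576208e-01 -1.90216669e-01  4.49322280e+02]
 [-9.99582933e-01 -2.20043394e-02 -1.87020947e-02  1.90241059e+01]
 [-2.25431233e-02  1.89799782e-01  9.81563982e-01  1.05285967e+03]
 [ 0.00000000e+00  0.00000000e+00  0.00000000e+00  1.00000000e+00]] ['img', 'range_z', 'camera_matrix', 'extrinsics']
[[386.54900886   0.         250.60511036]
 [  0.         386.54900886 193.28051471]
 [  0.           0.           1.        ]] [[-9.31506265e-01 -2.15598531e-01  2.92939160e-01  9.07619100e+02]
 [ 3.62906323e-01 -4.96892669e-01  7.88287179e-01  7.50915703e+02]
 [-2.43942363e-02  8.40603919e-01  5.41100704e-01  6.05889233e+02]
 [ 0.00000000e+00  0.00000000e+00  0.00000000e+00  1.00000000e+00]] ['img', 'range_z', 'camera_matrix', 'extrinsics']
```

View pics/top0.png

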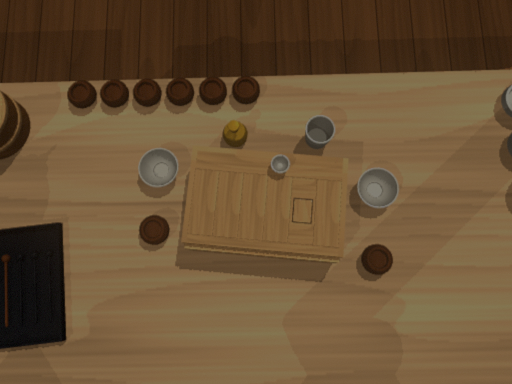

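View pics/side0.png

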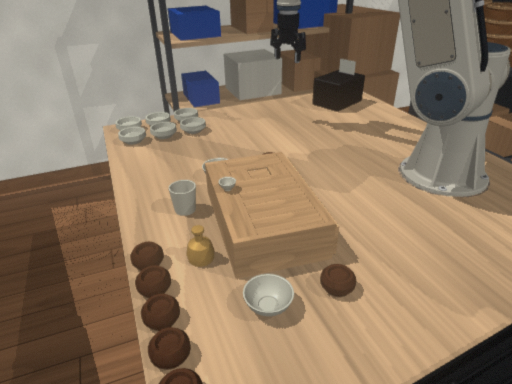

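```bash
cat > h.py <<'E'
import numpy as np, cv2
def world(d):
    K=d["camera_matrix"];z=d["range_z"].astype(float);v,u=np.mgrid[:384,:512]
    p=np.stack([(u-K[0,2])/K[0,0]*z,-(v-K[1,2])/K[1,1]*z,-z,np.ones_like(z)],-1)
    return (p@d["extrinsics"].T)[...,:3]
E
python3 - <<'E'
from h import *
d=dict(np.load("top0.npz"));W=world(d)
m=((abs(W[...,2]-100)<9)&(d["range_z"]>0)).astype(np.uint8)
n,l,s,c=cv2.connectedComponentsWithStats(m);i=1+s[1:,4].argmax()
P=W[l==i];print(s[i],P[:,2].mean(),P[:,2].std())
rc=cv2.minAreaRect(P[:,:2].astype(np.float32));print(rc,cv2.boxPoints(rc))
for u,v in[(302,211),(293,198),(312,199),(292,222),(311,224),(280,164),(191,161),(185,250),(340,259),(347,157)]:print(u,v,W[v,u].round(1))
# height map in the box frame
a=cv2.fitLine(P[:,:2].astype(np.float32),cv2.DIST_L2,0,.01,.01).ravel();print(a)
cv2.imwrite("pics/c1.png",cv2.resize(d["img"][140:270,175:360],None,fx=4,fy=4,interpolation=cv2.INTER_CUBIC))
E
```

```text
[  181   145   167   112 15321] 100.43364487385129 1.8006320006404724
((602.8228149414062, 7.1194915771484375), (360.94915771484375, 226.89256286621094), 83.53681182861328) [[ 469.78247 -159.43799]
 [ 695.23303 -184.97812]
 [ 735.86316  173.67697]
 [ 510.4126   199.2171 ]]
302 211 [574.  -74.8  98.6]
293 198 [603.6 -55.5 101. ]
312 199 [601.6 -99.   93.5]
292 222 [549.6 -51.4  99.4]
311 224 [544.4 -93.7  98.6]
280 164 [681.5 -28.2 108.1]
191 161 [694.7 175.9 103. ]
185 250 [496.6 205.5   0.9]
340 259 [ 467.9 -171.7   -0.7]
347 157 [ 722.  -203.6    1.1]
[1.1610698e-01 9.9323672e-01 5.9848651e+02 6.8010097e+00]
```

View pics/c1.png

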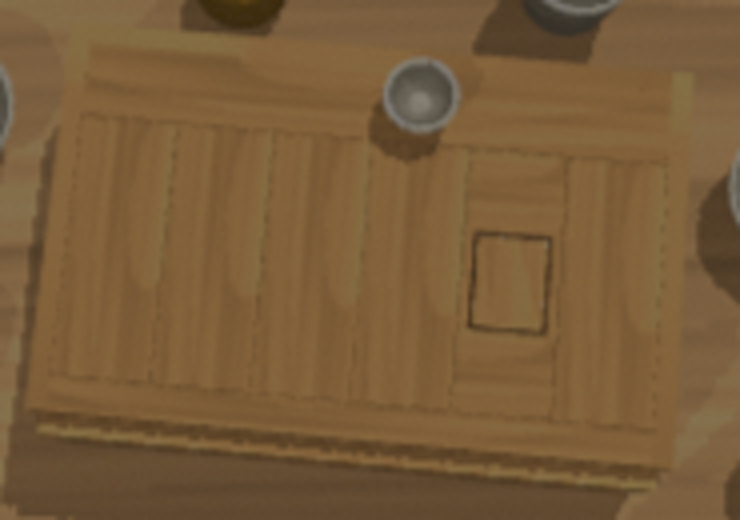

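Run:
```python
from h import *
d=dict(np.load("top0.npz"));K=d["camera_matrix"];E=d["extrinsics"];W=world(d)
def ray(u,v,z):
    p=E[:3,:3]@np.array([(u-K[0,2])/K[0,0],-(v-K[1,2])/K[1,1],-1]);o=E[:3,3];return o+p*(z-o[2])/p[2]
for n,a,b,z in[("c1",473,232,100),("c2",552,238,100),("c3",547,333,100),("c4",469,327,100),("centre",510,282.5,100),("bowl",421,95,122),("FL",30,410,100),("FR",665,468,100),("RL",80,30,100),("RR",692,75,100),("plankFL",52,375,100),("plankFR",655,428,100),("plankRL",80,115,100),("plankRR",668,160,100)]:
    print(n,ray(a/4+175-.375,b/4+140-.375,z).round(1))
print(W[205:217,298:308].reshape(-1,3).mean(0), np.median(W[205:217,315:320,2]),np.median(W[205:217,240:280,2]))
d=dict(np.load("side0.npz"));K=d["camera_matrix"];E=d["extrinsics"]
print("side",ray(259,171,100))
```

```text
c1 [604.7 -55.3 100. ]
c2 [600.3 -99.6 100. ]
c3 [546.7 -94.4 100. ]
c4 [551.  -51.1 100. ]
centre [575.5 -75.  100. ]
bowl [679.5 -27.3 122. ]
FL [509.6 194.6 100. ]
FR [ 471.2 -155.7  100. ]
RL [728.5 168.3 100. ]
RR [ 693.1 -183.9  100. ]
plankFL [528.8 182.5 100. ]
plankFR [ 493.1 -151.5  100. ]
plankRL [677.8 167.9 100. ]
plankRR [ 643.7 -167.3  100. ]
[575.15214776 -75.95575486  98.44922999] 100.37700853497506 100.4624076221474
side [573.63126488 -78.98243529 100.        ]
```

Call:
{"fn": "send_rows", "kwargs": {
  "increments": [
    [1,[0.02,-0.013,0],[0,0,0]],
    [1,[0.05,-0.032,0],[0,0,0]],
    [1,[0.08,-0.052,0],[0,0,0]],
    [1,[0.11,-0.071,0],[0,0,0]],
    [1,[0.14,-0.09,0],[0,0,0]]
  ],
  "newtons": 20
}}

```text
clock: 0.52
position: [349.7, -427.2, 252.9]
tcp_rot: [-3.141, 0.0, 0.427]
contact_force: [0.0, -1.5, -0.3]
width: 25.4
grip_force: 0.0
```

Call:
{"fn": "send_rows", "kwargs": {
  "increments": [
    [1,[0.03,-0.019,0],[0,0,0]],
    [1,[0.06,-0.039,0],[0,0,0]],
    [1,[0.09,-0.058,0],[0,0,0]],
    [1,[0.12,-0.077,0],[0,0,0]],
    [1,[0.15,-0.097,0],[0,0,0]]
  ]
}}

```text
clock: 0.93
position: [446.1, -276.6, 253.1]
tcp_rot: [-3.141, 0.0, 0.428]
contact_force: [-0.1, -0.5, -0.1]
width: 0.1
grip_force: 0.0
```

Call:
{"fn": "send_rows", "kwargs": {
  "increments": [
    [1,[0.03,-0.019,0],[0,0,0]],
    [1,[0.06,-0.039,0],[0,0,0]],
    [1,[0.09,-0.058,0],[0,0,0]],
    [1,[0.12,-0.077,0],[0,0,0]],
    [1,[0.15,-0.097,0],[0,0,0]]
  ]
}}

```text
clock: 1.35
position: [542.4, -126.1, 253.1]
tcp_rot: [-3.141, 0.0, 0.428]
contact_force: [1.0, -0.3, -0.1]
width: 0.1
grip_force: 0.0
```

Call:
{"fn": "send_rows", "kwargs": {
  "increments": [
    [1,[0.026,-0.017,0],[0,0,-0.1]],
    [1,[0.052,-0.033,0],[0,0,-0.2]],
    [1,[0.052,-0.033,0],[0,0,-0.31]],
    [1,[0.052,-0.033,0],[0,0,-0.42]],
    [1,[0.052,-0.033,0],[0,0,-0.52]]
  ]
}}

```text
clock: 1.77
position: [575.5, -75.3, 252.8]
tcp_rot: [-3.141, 0.0, 0.955]
contact_force: [0.1, 0.1, -0.7]
width: -0.2
grip_force: 0.0
```

Call:
{"fn": "send_rows", "kwargs": {
  "increments": [
    [1,[0,0,0],[0,0,-0.1]],
    [1,[0,0,0],[0,0,-0.2]],
    [1,[0,0,0],[0,0,-0.31]],
    [1,[0,0,0],[0,0,-0.42]],
    [1,[0,0,0],[0,0,-0.517]]
  ]
}}

```text
clock: 2.18
position: [575.2, -76.1, 252.9]
tcp_rot: [-3.141, -0.0, 1.47]
contact_force: [0.3, -0.4, 0.1]
width: -0.1
grip_force: 0.0
```

Call:
{"fn": "send_rows", "kwargs": {
  "increments": [
    [1,[0,0,0.025],[0,0,0]],
    [1,[0,0,0.055],[0,0,0]],
    [1,[0,0,0.085],[0,0,0]],
    [1,[0,0,0.11],[0,0,0]],
    [1,[0,0,0.115],[0,0,0]]
  ]
}}

```text
clock: 2.6
position: [572.6, -75.7, 134.0]
tcp_rot: [-3.135, -0.0, 1.465]
contact_force: [-1.9, -0.0, -0.1]
width: 0.0
grip_force: 0.0
```

Run:
```python
from rig import r, optics
import cv2
print(r.state()["position"],r.state()["contact_force"])
d=optics.get_image("side"); cv2.imwrite("pics/s1.png",cv2.resize(d["img"][100:270,180:380],None,fx=3.5,fy=3.5,interpolation=cv2.INTER_CUBIC))
```

```text
[572.55630263 -75.74013168 133.9951403 ] [-1.85206799 -0.01996733 -0.13495137]
```

View pics/s1.png

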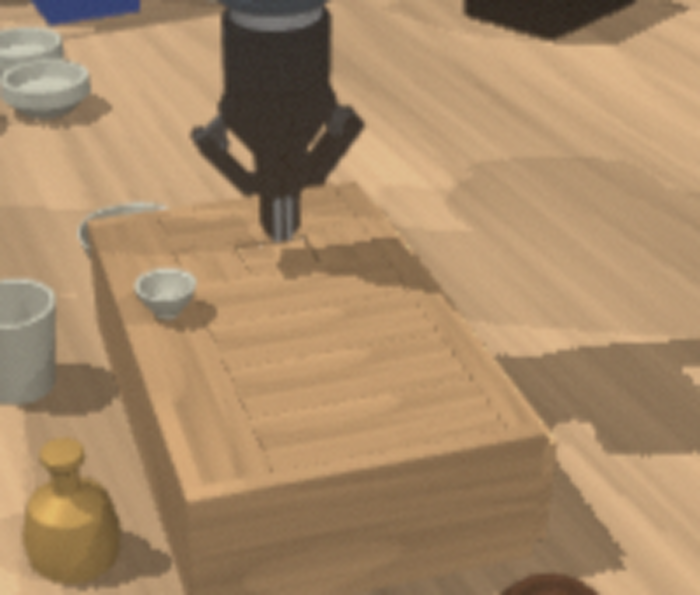

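The picture shows the shut fingertips (crop ~282,240) directly above the catch plate (outline ~235–315, 240–255), tip about 13 mm over it. Descending gently.

Call:
{"fn": "send_rows", "kwargs": {
  "increments": [
    [1,[0,0,0.002],[0,0,0]],
    [1,[0,0,0.005],[0,0,0]],
    [1,[0,0,0.008],[0,0,0]],
    [1,[0,0,0.011],[0,0,0]],
    [1,[0,0,0.013],[0,0,0]]
  ]
}}

```text
clock: 3.07
position: [575.9, -76.2, 125.9]
tcp_rot: [3.14, 0.0, 1.465]
contact_force: [0.1, 1.1, 0.1]
width: 0.1
grip_force: 0.0
```

Call:
{"fn": "send_rows", "kwargs": {
  "increments": [
    [1,[0,0,0.001],[0,0,0]],
    [1,[0,0,0.002],[0,0,0]],
    [1,[0,0,0.003],[0,0,0]],
    [1,[0,0,0.004],[0,0,0]],
    [1,[0,0,0.005],[0,0,0]]
  ]
}}

```text
clock: 3.48
position: [575.5, -76.1, 120.3]
tcp_rot: [3.141, 0.0, 1.465]
contact_force: [-0.1, -0.5, -0.6]
width: 0.1
grip_force: 0.0
```

Now press in small steps.

Call:
{"fn": "send_rows", "kwargs": {
  "increments": [
    [1,[0,0,0.001],[0,0,0]],
    [1,[0,0,0.002],[0,0,0]],
    [1,[0,0,0.003],[0,0,0]],
    [1,[0,0,0.003],[0,0,0]],
    [1,[0,0,0.003],[0,0,0]]
  ]
}}

```text
clock: 3.9
position: [575.5, -76.1, 117.3]
tcp_rot: [3.142, 0.0, 1.465]
contact_force: [-0.3, 0.3, 1.5]
width: -0.0
grip_force: 1.0
```

Call:
{"fn": "send_rows", "kwargs": {
  "increments": [
    [1,[0,0,0.001],[0,0,0]],
    [1,[0,0,0.002],[0,0,0]],
    [1,[0,0,0.003],[0,0,0]],
    [1,[0,0,0.003],[0,0,0]],
    [1,[0,0,0.003],[0,0,0]]
  ]
}}

```text
clock: 4.32
position: [575.5, -76.1, 114.3]
tcp_rot: [3.141, 0.0, 1.465]
contact_force: [-0.0, -0.2, 4.2]
width: -0.1
grip_force: 1.9
```

Call:
{"fn": "send_rows", "kwargs": {
  "increments": [
    [1,[0,0,0.001],[0,0,0]],
    [1,[0,0,0.0015],[0,0,0]],
    [1,[0,0,0.0015],[0,0,0]],
    [1,[0,0,0.0015],[0,0,0]],
    [1,[0,0,0.0015],[0,0,0]]
  ]
}}

```text
clock: 4.73
position: [575.5, -76.1, 112.8]
tcp_rot: [3.141, -0.0, 1.465]
contact_force: [0.1, 0.3, 3.9]
width: -0.1
grip_force: 2.2
```

Call:
{"fn": "send_rows", "kwargs": {
  "increments": [
    [1,[0,0,0],[0,0,0]],
    [1,[0,0,0],[0,0,0]],
    [1,[0,0,0],[0,0,0]],
    [1,[0,0,0],[0,0,0]],
    [1,[0,0,0],[0,0,0]]
  ]
}}

```text
clock: 5.15
position: [575.5, -76.1, 112.8]
tcp_rot: [3.141, 0.0, 1.465]
contact_force: [-0.8, 0.6, 4.4]
width: -0.1
grip_force: 2.2
```

Call:
{"fn": "send_rows", "kwargs": {
  "increments": [
    [1,[0,0,0],[0,0,0]],
    [1,[0,0,0],[0,0,0]],
    [1,[0,0,0],[0,0,0]],
    [1,[0,0,0],[0,0,0]],
    [1,[0,0,0],[0,0,0]]
  ]
}}

```text
clock: 5.57
position: [575.5, -76.1, 112.8]
tcp_rot: [3.142, -0.0, 1.465]
contact_force: [-0.3, -0.4, 4.4]
width: 0.3
grip_force: 2.2
```

Run:
```python
from rig import r, optics
import cv2
print(r.state()["position"],r.state()["contact_force"])
d=optics.get_image("top"); cv2.imwrite("pics/t2.png",cv2.resize(d["img"][140:310,165:365],None,fx=3.5,fy=3.5,interpolation=cv2.INTER_CUBIC))
```

```text
[575.48901493 -76.12031202 112.80486121] [-0.31400169 -0.41085961  4.40027819]
```

View pics/t2.png

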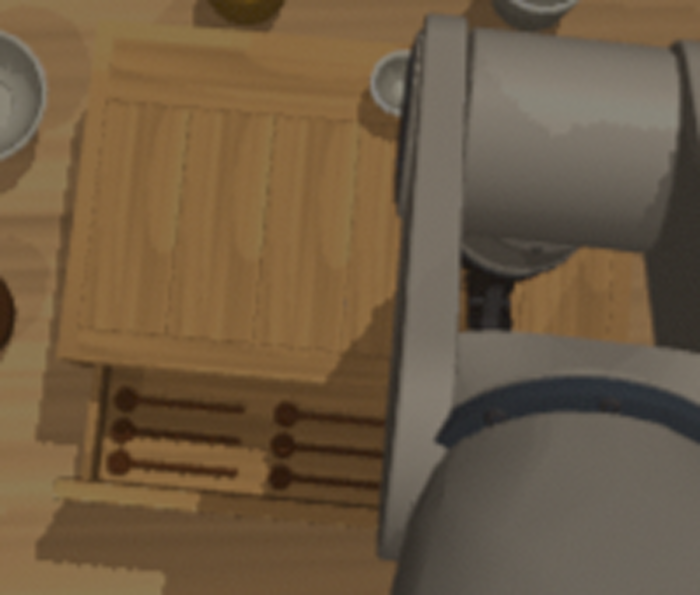

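The drawer is out: spoons are visible and its front is at crop row ~490, about 75 mm from the rail's edge. I'll hold a moment, then lift.

Call:
{"fn": "send_rows", "kwargs": {
  "increments": [
    [1,[0,0,0],[0,0,0]],
    [1,[0,0,0],[0,0,0]],
    [1,[0,0,0],[0,0,0]],
    [1,[0,0,0],[0,0,0]],
    [1,[0,0,0],[0,0,0]]
  ]
}}

```text
clock: 6.03
position: [575.5, -76.1, 112.8]
tcp_rot: [3.141, -0.0, 1.465]
contact_force: [0.8, -0.3, 4.8]
width: -0.1
grip_force: 2.2
```

Call:
{"fn": "send_rows", "kwargs": {
  "increments": [
    [1,[0,0,-0.003],[0,0,0]],
    [1,[0,0,-0.007],[0,0,0]],
    [1,[0,0,-0.015],[0,0,0]],
    [1,[0,0,-0.03],[0,0,0]],
    [1,[0,0,-0.05],[0,0,0]]
  ]
}}

```text
clock: 6.45
position: [573.9, -75.9, 162.2]
tcp_rot: [-3.138, -0.0, 1.465]
contact_force: [1.2, 0.4, -0.0]
width: -0.0
grip_force: 0.0
```

Call:
{"fn": "send_rows", "kwargs": {
  "increments": [
    [1,[0,0,-0.025],[0,0,0]],
    [1,[0,0,-0.05],[0,0,0]],
    [1,[0,0,-0.07],[0,0,0]],
    [1,[0,0,-0.08],[0,0,0]],
    [1,[0,0,-0.08],[0,0,0]]
  ]
}}

```text
clock: 6.87
position: [576.3, -76.2, 245.2]
tcp_rot: [3.138, 0.0, 1.465]
contact_force: [0.7, 0.7, -0.9]
width: 0.1
grip_force: 0.0
```

Call:
{"fn": "send_rows", "kwargs": {
  "increments": [
    [1,[0,0,0],[0,0,0]],
    [1,[0,0,0],[0,0,0]],
    [1,[0,0,0],[0,0,0]],
    [1,[0,0,0],[0,0,0]],
    [1,[0,0,0],[0,0,0]]
  ]
}}

```text
clock: 7.28
position: [575.0, -76.1, 241.8]
tcp_rot: [-3.14, -0.0, 1.465]
contact_force: [-0.2, -0.1, 0.3]
width: 0.3
grip_force: 0.0
```

Run:
```python
from rig import r, optics
import cv2
from h import world
import numpy as np
print(r.state()["position"],r.state()["contact_force"])
d=optics.get_image("side"); cv2.imwrite("pics/s3.png",cv2.resize(d["img"][90:350,100:400],None,fx=2.3,fy=2.3,interpolation=cv2.INTER_CUBIC))
t=optics.get_image("top");W=world(t)
for u in(200,240):
    c=W[225:300,u]; m=(c[:,2]>70)&(c[:,2]<97); print(u,c[m].round(0)[-4:].tolist())
```

```text
[575.00959637 -76.06259478 241.77908173] [-0.22822133 -0.14736487  0.33231665]
200 [[426.0, 156.0, 87.0], [424.0, 156.0, 91.0], [422.0, 156.0, 86.0], [420.0, 156.0, 87.0]]
240 [[416.0, 67.0, 86.0], [414.0, 67.0, 88.0], [412.0, 67.0, 90.0], [410.0, 67.0, 89.0]]
```

View pics/s3.png

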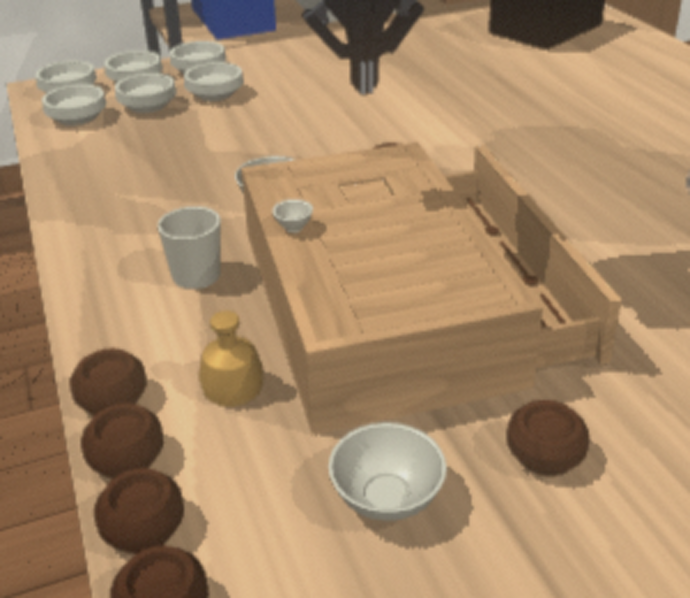

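The drawer front (crop ~545,250) measures about 180 mm in front of the box origin, against 182 mm when fully out. The catch is back up (~365,188), everything else stands where it was, and the fingers are clear.

```bash
python3 -c "
from rig import r
print(r.job_done())"
```

```text
the job is handed in; nothing more can be done
None
```

I pressed the catch in the plank at y = -84 mm, the drawer sprang fully out and stayed out, the catch came back up, nothing else was disturbed, and the job is handed in. I found the catch in the camera images rather than by feeling across the planks.

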